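# Shake the sensitizer jars and shut them away in the dark

### The arm

A 6-joint arm with a two-finger parallel gripper is mounted at the origin on the work surface. World frame = base frame: x ahead of the robot, y to its left, z up, the work surface at z = 0. Lengths are in m, angles in rad, forces in N, time in s.
With the tool pointing down it reaches from about 0.4 to 0.825 m from the base axis. Payload 7 kg.
Tool frame: the origin (TCP) lies between the finger pads; the fingertips stand 11 mm ahead of it and the grasp point (between the pads) lies 8 mm behind it; z points along the fingers, y is the direction in which the jaws open and shut (so a half turn about z gives the same grasp; the last joint's range is limited). The gripper opens to 88 mm and grips with 3 to 60 N. Pads are 19 mm wide; open, the fingers measure 130 mm over their backs; the gripper's body (78 mm by 193 mm) begins 47 mm behind the grasp point.
Start: joints at [-0.988, 0.359, 0.012, 0, -1.224, -0.288], TCP at [0.196, -0.646, 0.238] pointing down, gripper open.
Joint ranges: [-3.07, 3.07], [-1.43, 2.12], [-1.02, 1.25], [-3.03, 1.67], [-3.05, -0], [-3.03, 3.03]. Speed limits (rad/s): [2.39, 2.39, 3.01, 3.14, 3.14, 3.14].

### API

Orientations are given as [roll, pitch, yaw] about the fixed x, y, z axes, in that order (R = Rz(yaw) Ry(pitch) Rx(roll)).
In Python, from station import arm gives the robot as it stands.
- The arm moves only by the tool jog_arm, never from a script. Its argument "plan" is text: rows parted by semicolons, each of 7 numbers parted by spaces: the shift along the world's x, y, z in m, then the turn, a rotation vector about the world's x, y, z in rad, then the gripper command: -1 is shut, 1 is fully open, values between are in proportion. In form: dx dy dz rx ry rz hand; .... A call has 1 to 8 rows; each row shifts and turns the pose as measured when the row begins; what a row does not reach is not made up. A row lasts 1/12 s, in which the tool goes at most 41.7 mm and 7.16 degrees, less where a joint would pass 70% of its speed; a pose out of reach is approached as far as the arm can. A call with a gripper value outside its range is refused whole. The fingers move at their own pace and stop on an object; "grip_force" is the grip in N (left out, the last holds). Time passes only in rows, so rows that do not move let the fingers close. It gives the time, the measured TCP pose, the force and the opening at its end, in the units of the state.
- arm.get_state(): the state, without advancing time (a new reading comes with each control period).
- arm.grab_frame(name): name is "scene" or "top"; returns the picture (480x640x3 uint8, blue, green, red); there is no depth.
- arm.camera_model(name): a dict with "vertical_fov" (degrees; the focal length in pixels is half the picture's height over the tangent of half this angle, whatever the lens; pixels are square), "cx", "cy" (the principal point, pixels), "origin" and "attitude" of the camera in the world. Camera axes: x right, y down, z forward; pixel columns grow to the right and rows downward; lengths in m; the calibration is good to about 2 mm. A picture is of the moment at which its call begins. camera_model takes no time and is no camera call.
- arm.job_done(): hands the job in, once; it reports no verdict.
The state is a dict: "t": time; "q": joint angles; "qd": joint speeds; "joint_efforts": joint torques, N m; "eef_pos": TCP position; "ee_rot": TCP orientation; "force": force on the tool from outside, world axes, zero at the start; "moment": the same for the moment, N m; "width": finger opening in m.
Only numpy, scipy, OpenCV 4.12 (cv2) and the standard library are available. Lean on these libraries where they do the work, as an engineer would, in place of code of your own. Each camera call takes 0.05 s, during which the arm holds its last target. There are 200 camera calls.

### The job

Shake each amber jar on the table, going from the tallest to the shortest: press it upright, centred on the touch mixer's sprung pad until the pad is fully down and keep it there for two seconds. Stand every shaken jar upright in the open kit drawer, and when all are in, push the drawer fully home and let go. There may be three or four jars; leave everything else on the table as it is.

Things in the scene. Friction and masses are not known exactly. Their poses are not given: they have to be found in the camera images.
- jar1: Tallest and widest of the amber sensitizer jars (may be absent): a squat straight-sided upright cylinder with a heavy base, 60 mm in diameter and 66 mm tall including its equally wide black cap, paper label round it; origin at the centre of its underside, z up. Weighs 0.06 to 0.34 kg. Stands on the table at the start.
- jar2: Second of the amber sensitizer jars (may be absent): a squat straight-sided upright cylinder with a heavy base, 54 mm in diameter and 58 mm tall including its equally wide black cap, paper label round it; origin at the centre of its underside, z up. Weighs 0.06 to 0.34 kg. Stands on the table at the start.
- jar3: Third of the amber sensitizer jars (may be absent): a squat straight-sided upright cylinder with a heavy base, 48 mm in diameter and 50 mm tall including its equally wide black cap, paper label round it; origin at the centre of its underside, z up. Weighs 0.06 to 0.34 kg. Stands on the table at the start.
- jar4: Smallest of the amber sensitizer jars (may be absent): a squat straight-sided upright cylinder with a heavy base, 42 mm in diameter and 42 mm tall including its equally wide black cap, paper label round it; origin at the centre of its underside, z up. Weighs 0.06 to 0.34 kg. Stands on the table at the start.
- pad_top (a point): Centre of the top face of the touch mixer's round black rubber pad (72 mm in diameter, 94 mm above the table when free), moves down with the pad. The mixer is a grey round housing 116 mm wide and 74 mm tall.
- pad (a joint): How far the mixer's sprung pad is pressed down, m: 0 free, 0.010 at its bottom stop (fully down). It needs about 3 N to start moving and 8 N to be fully down, more than any jar's own weight can do, and springs back. A jar gripped only near its top may tip in the fingers when pressed; one gripped near mid-height stays upright.
- drawer (a joint): How far the kit drawer is out, m: 0 is fully home, seated against its stop; up to 0.18 out. Slides with about 2.5 N of friction and stays where it is left; it opens towards the robot and is pushed home along drawer_floor's +x, into a fixed wooden cabinet 360 mm wide, 240 mm deep and 105 mm tall whose ceiling is 82 mm above the drawer floor, so every jar passes upright.
- drawer_floor (a point): Drawer floor (12.5 mm above the table), middle of its front edge, at the front panel's inner face; moves with the drawer. x points into the cabinet, y across, z up. Floor: x 0 to 199 mm, y -159 to 159 mm, inside 6 mm side and rear walls only 10 mm high. Front panel: 14 mm thick, rises 80 mm above the floor. With the drawer out by q only x = 0 to q is uncovered.
- drawer_handle (a point): Middle of the drawer's steel bar handle (110 mm long along y), 35 mm in front of the front panel's outer face (so 49 mm in front of drawer_floor) and 55 mm above the drawer floor; axes as drawer_floor.
- brush: Bystander: flat paintbrush 150 mm long lying on the table; origin at its middle.
- tape_roll: Bystander: cardboard roll 84 mm wide, 24 mm tall, lying on the cabinet; origin under its centre.
- brayer: Bystander: ink roller 80 mm wide with a handle, 120 mm long, 32 mm tall; origin under its roller.
There are look-alikes about, which are no part of the job. What is shaped like the jar4 but yellow is not meant.

How it is judged:
On the way, in this order (a step that is already met when the one before it is completed fails the run):
1. jar1 is pressed upright on the mixer pad, pad fully down (over 8 of 10 mm), for 1.5 s (height (world z) of jar1 between 0.08 and 0.086 m and horizontal distance between jar1 and pad_top below 0.02 m and angle between jar1's own z axis and vertical below 0.2 rad), for 1.5 s.
2. jar2 is pressed upright on the mixer pad, pad fully down (over 8 of 10 mm), for 1.5 s (height (world z) of jar2 between 0.08 and 0.086 m and horizontal distance between jar2 and pad_top below 0.02 m and angle between jar2's own z axis and vertical below 0.2 rad), for 1.5 s.
3. jar3 is pressed upright on the mixer pad, pad fully down (over 8 of 10 mm), for 1.5 s (height (world z) of jar3 between 0.08 and 0.086 m and horizontal distance between jar3 and pad_top below 0.02 m and angle between jar3's own z axis and vertical below 0.2 rad), for 1.5 s.
4. jar4 is pressed upright on the mixer pad, pad fully down (over 8 of 10 mm), for 1.5 s (height (world z) of jar4 between 0.08 and 0.086 m and horizontal distance between jar4 and pad_top below 0.02 m and angle between jar4's own z axis and vertical below 0.2 rad), for 1.5 s.
5. all the jars stand in the drawer and it is pushed home (x of jar1 in the frame of drawer_floor between 0 and 0.205 m and y of jar1 in the frame of drawer_floor between -0.16 and 0.16 m and z of jar1 in the frame of drawer_floor between -0.01 and 0.01 m and angle between each of jar1, jar2, jar3, jar4's own z axis and vertical below 0.15 rad and x of jar2 in the frame of drawer_floor between 0 and 0.205 m and y of jar2 in the frame of drawer_floor between -0.16 and 0.16 m and z of jar2 in the frame of drawer_floor between -0.01 and 0.01 m and x of jar3 in the frame of drawer_floor between 0 and 0.205 m and y of jar3 in the frame of drawer_floor between -0.16 and 0.16 m and z of jar3 in the frame of drawer_floor between -0.01 and 0.01 m and x of jar4 in the frame of drawer_floor between 0 and 0.205 m and y of jar4 in the frame of drawer_floor between -0.16 and 0.16 m and z of jar4 in the frame of drawer_floor between -0.01 and 0.01 m and value of joint drawer below 0.004 m), for 0.2 s.
At the end, for the whole second after the job is handed in: Every jar present stands upright (within 0.15 rad) on the drawer's floor, at rest; the drawer is home within 4 mm and the mixer pad is free (all of step 5 and value of joint pad below 0.003 m and linear speed of each of jar1, jar2, jar3, jar4 below 0.02 m/s); the robot touches nothing.
It fails at once if a bystander (brush, cardboard roll, ink roller) is moved by more than 5 cm (distance of any of brush, tape_roll, brayer from where it was at the start of the episode above 0.05 m).
Of jar1, jar2, jar3, jar4 only 3 to 4 are there at a start; the rules pass over those that are not, and their reading is None.
At some moment in a run one of jar1, jar2, jar3, jar4 may be knocked a few centimetres aside while the robot is not near it.
It also fails if it takes over 210 s, if anything falls off the work surface, if the arm or the gripper's body presses on something with over 40 N, if the wrist force passes 120 N, or if a joint passes its speed limit or range.

## Working session

There is one attempt and no reset: what is moved stays moved. The work goes in short steps, Python scripts to look and compute and a tool call to move; the robot and the scene stay as the last step left them, time stands still between calls to the robot, and variables do not carry over. Pictures are saved under pics/ and viewed, about 12 in all and at most 16, crops included, and the job is handed in when it is done.

Besides the shell and the picture viewer there is one more tool, called after ">>>" as a command line: name --argument value ..., lists and objects as JSON in quotes. jog_arm: Moves the arm, as the interface text tells. Its arguments: {"type":"object","properties":{"plan":{"type":"string"},"grip_force":{"type":"number"}},"required":["plan"]}

```bash
ls; mkdir -p pics; python3 - <<'E'
from station import arm
import cv2
for n in("scene","top"):
    cv2.imwrite(f"pics/{n}0.png",arm.grab_frame(n)); print(n,arm.camera_model(n))
print(arm.get_state())
E
```

```text
pics
scene {'vertical_fov': 44.20984103749709, 'cx': 324.21891162485093, 'cy': 234.8187052225947, 'origin': array([ 1.2139147 , -0.54365548,  0.98688036]), 'attitude': array([-2.40236304,  0.01033774,  0.83714021])}
top {'vertical_fov': 44.24532851255328, 'cx': 333.7817185358335, 'cy': 241.2013020606096, 'origin': array([ 0.50440268, -0.02216178,  1.40618499]), 'attitude': array([-3.07959041, -0.00982577, -1.57328115])}
{'t': 0.1, 'q': array([-9.87896090e-01,  3.59301990e-01,  1.11645351e-02, -2.75436148e-04,
       -1.22409121e+00, -2.88093737e-01]), 'qd': array([-2.14681443e-03, -1.02170917e-03,  4.86344201e-04,  5.38592443e-04,
       -1.73604825e-03,  8.19073837e-05]), 'joint_efforts': array([-1.77928672e-03, -5.84162414e+01,  2.93749470e+01,  7.01549694e+00,
        1.01886364e-02, -7.48207776e-05]), 'eef_pos': array([ 0.19596979, -0.64550046,  0.23673703]), 'ee_rot': array([ 3.14014577e+00, -1.58725665e-04, -2.84687982e+00]), 'force': array([-0.29370483, -0.70238043,  0.18926355]), 'moment': array([-0.01679481,  0.01781738, -0.00532193]), 'width': 0.08733008454319596}
```

View pics/top0.png

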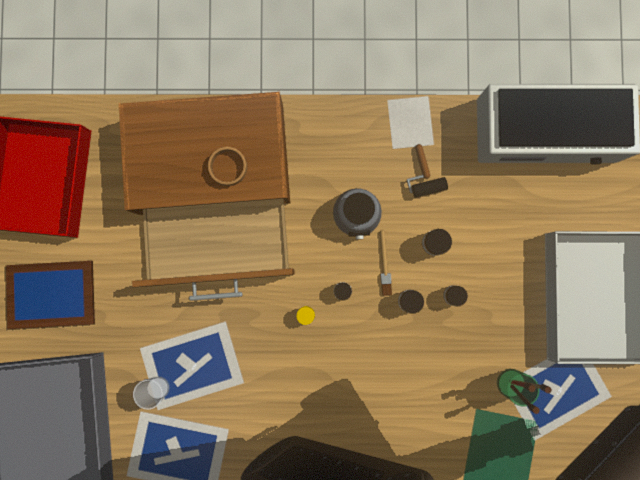

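View pics/scene0.png

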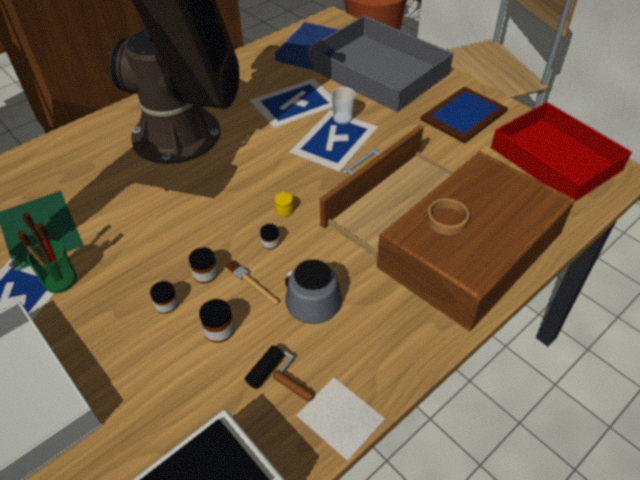

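The top view shows four jars with black caps, at about (437,242), (411,301), (456,295) and (343,291). The yellow look-alike is at (306,315), the mixer at (357,210), and the open drawer spans roughly (145–285, 200–285) with its handle at (217,292). Next I measure and confirm with a crop.

```bash
cat > h.py <<'E'
import numpy as np, cv2
from scipy.spatial.transform import Rotation as Ro
from station import arm
def cam(n):
    m=arm.camera_model(n); f=240/np.tan(np.radians(m["vertical_fov"])/2)
    return f,m["cx"],m["cy"],np.array(m["origin"]),Ro.from_euler("xyz",m["attitude"]).as_matrix()
def toz(n,u,v,z):
    f,cx,cy,o,R=cam(n); d=R@np.array([(u-cx)/f,(v-cy)/f,1]); return o+d*(z-o[2])/d[2]
def proj(n,p):
    f,cx,cy,o,R=cam(n); c=R.T@(np.asarray(p)-o); return np.array([f*c[0]/c[2]+cx,f*c[1]/c[2]+cy])
def blobs(img,thr,amin=60):
    m=(img.max(2)<thr).astype(np.uint8); n,l,s,c=cv2.connectedComponentsWithStats(m)
    return [(c[i].round(1),s[i]) for i in range(1,n) if amin<s[i][4]<4000]
E
python3 - <<'E'
from h import *
for n in("top","scene"):
    im=cv2.imread(f"pics/{n}0.png")
    for thr in (40,55): 
        print(n,thr)
        for c,s in blobs(im,thr): print(c,s, toz(n,*c,.055).round(3) )
im=cv2.imread("pics/top0.png")[170:330,280:480]; a=cv2.resize(im,None,fx=4,fy=4,interpolation=cv2.INTER_CUBIC)[:, :800]
cv2.imwrite("pics/c1.png",a[:600])
im=cv2.imread("pics/scene0.png")[190:345,140:345]
cv2.imwrite("pics/c2.png",cv2.resize(im,(800,600),interpolation=cv2.INTER_CUBIC))
E
```

```text
top 40
[602.2 451.9] [567 419  71  61 476] [ 0.111 -0.639  0.055]
[260.3 460.6] [242 443  40  37 220] [0.096 0.13  0.055]
[322.1 467. ] [ 249  444  168   36 3150] [ 0.082 -0.008  0.055]
top 55
[ 51.5 358.4] [ 14 354  76   9  84] [0.325 0.602 0.055]
[523.8 395.3] [511 382  23  30 120] [ 0.238 -0.465  0.055]
[608.2 449.2] [ 556  406   84   74 3042] [ 0.117 -0.653  0.055]
[106.5 471.4] [100 461  13  19 187] [0.075 0.473 0.055]
scene 40
[119.   70.1] [110  38  29  55 415] [-0.3    0.013  0.055]
[319.6  59.1] [307  42  23  35 297] [0.05  0.474 0.055]
[ 58.2 224.8] [ 41 207  33  33 565] [ 0.162 -0.39   0.055]
[ 35.7 230.9] [ 27 215  19  37  99] [ 0.146 -0.434  0.055]
[269.3 232.1] [261 225  18  15 218] [ 0.491 -0.063  0.055]
[570.5 289.8] [ 538  227   74  117 1416] [1.011 0.276 0.055]
[ 29.4 239.7] [ 23 234  14  12 100] [ 0.161 -0.454  0.055]
[ 19.8 251.8] [ 10 242  18  20 174] [ 0.181 -0.484  0.055]
[201.9 258.8] [190 248  26  22 432] [ 0.455 -0.213  0.055]
[312.8 274.5] [295 261  37  28 828] [ 0.641 -0.071  0.055]
[162.5 292. ] [151 282  24  21 392] [ 0.474 -0.318  0.055]
[215.3 313.4] [
[... 999 characters left out ...]
9] [ 537  225   76  120 2125] [1.009 0.274 0.055]
[510.7 276.7] [477 239  69  80 667] [0.912 0.216 0.055]
[202.3 258.8] [189 248  27  22 471] [ 0.456 -0.212  0.055]
[ 71.2 271.7] [ 64 250  14  40 110] [ 0.304 -0.428  0.055]
[ 38.2 267.3] [ 29 254  20  28 184] [ 0.247 -0.473  0.055]
[313.3 274.6] [294 260  41  30 900] [ 0.642 -0.071  0.055]
[ 56.6 270.2] [ 51 262  12  17 104] [ 0.28  -0.448  0.055]
[162.9 292.1] [151 281  25  22 428] [ 0.475 -0.318  0.055]
[337.2 296.6] [333 281   9  29 157] [ 0.714 -0.072  0.055]
[215.7 313.6] [200 300  33  28 737] [ 0.587 -0.27   0.055]
[264.7 366.6] [245 346  39  42 745] [ 0.74  -0.272  0.055]
[209.5 459.2] [ 141  420  128   60 3927] [ 0.811 -0.439  0.055]
```

View pics/c1.png

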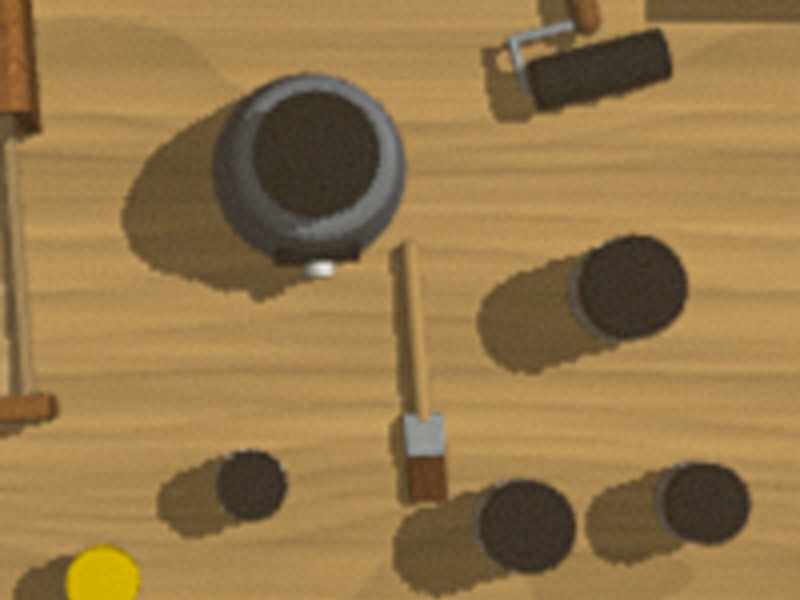

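View pics/c2.png

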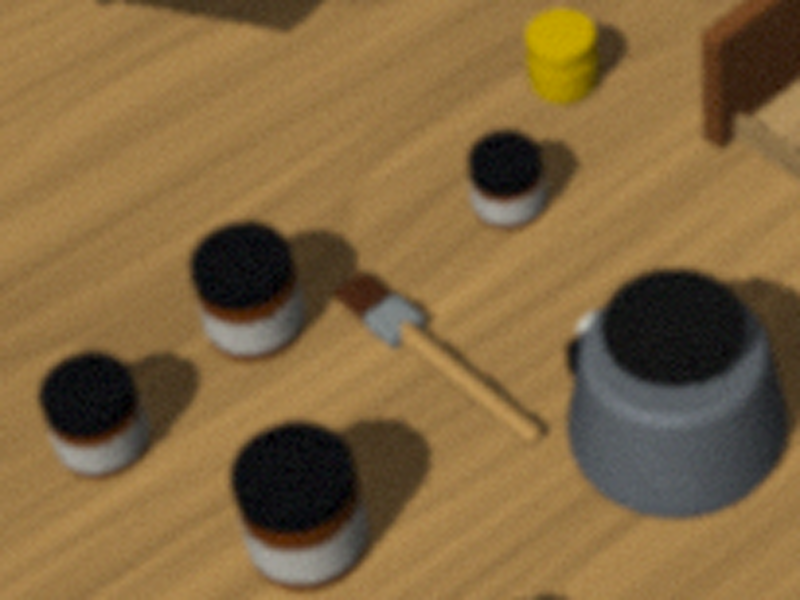

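All four amber jars are present: jar1 (437,242), jar2 (411,301), jar3 (456,295), jar4 (343,291). The scene crop shows amber glass, label and black cap on each one. The yellow one at (306,315) is the decoy.

```bash
cat >> h.py <<'E'
def caps(im,roi,z,thr=70):
    x,y,w,h=roi; s=im[y:y+h,x:x+w]; m=(s.max(2)<thr).astype(np.uint8)
    n,l,st,c=cv2.connectedComponentsWithStats(m)
    if n<2: return None
    i=1+np.argmax(st[1:,4]); cn,_=cv2.findContours((l==i).astype(np.uint8),0,2)
    e=cv2.fitEllipse(max(cn,key=len)); u=e[0][0]+x,e[0][1]+y
    return toz("top",*u,z).round(4),np.round(u,1),np.round(np.array(e[1])+1,1),st[i][4]
E
python3 - <<'E'
from h import *
im=cv2.imread("pics/top0.png")
f=cam("top")[0]
for n,roi,z,d in (("j1",(417,222,42,42),.066,.06),("j2",(393,283,35,36),.058,.054),("j3",(440,278,33,35),.05,.048),("j4",(329,277,30,30),.042,.042),("pad",(339,190,38,37),.094,.072)):
    print(n,[caps(im,roi,z,t) for t in (60,75)],"expect",round(f*d/(1.406-z),1), np.round(proj("scene",np.r_[caps(im,roi,z)[0][:2],z]),1))
hsv=cv2.cvtColor(im,cv2.COLOR_BGR2HSV)
for p in((200,277),(200,240),(217,292),(270,272),(148,230)): print(p,hsv[p[1],p[0]],im[p[1],p[0]])
a=im[180:310,100:310]; cv2.imwrite("pics/c3.png",cv2.resize(a,(800,495),interpolation=cv2.INTER_CUBIC))
E
```

```text
j1 [(array([ 0.5871, -0.259 ,  0.066 ]), array([431.9, 241.2]), array([12.6, 19.7]), np.int32(51)), (array([ 0.5866, -0.2715,  0.066 ]), array([437.4, 241.4]), array([25.1, 27.5]), np.int32(528))] expect 26.4 [214.  310.5]
j2 [(array([ 0.4511, -0.2128,  0.058 ]), array([411.7, 301.1]), array([19.6, 20.8]), np.int32(156)), (array([ 0.451 , -0.2113,  0.058 ]), array([411.1, 301.2]), array([22.6, 24.4]), np.int32(420))] expect 23.7 [201.  256.4]
j3 [(array([ 0.4715, -0.3096,  0.05  ]), array([453.3, 291.9]), array([10.6, 13.5]), np.int32(51)), (array([ 0.4637, -0.315 ,  0.05  ]), array([455.7, 295.3]), array([20. , 22.1]), np.int32(335))] expect 20.9 [161.5 289.6]
j4 [(array([ 0.4888, -0.0627,  0.042 ]), array([345.6, 284.6]), array([2.4, 5.5]), np.int32(6)), (array([ 0.4745, -0.0551,  0.042 ]), array([342.3, 290.8]), array([16.9, 17.7]), np.int32(228))] expect 18.2 [268.  230.2]
pad [(array([ 0.6598, -0.0909,  0.094 ]), array([358.6, 208.1]), array([27.6, 30.5]), np.int32(395)), (array([ 0.6597, -0.0901,  0.094 ]), array([358.2, 208.2]), array([31.7, 32.5]), np.int32(800))] expect 32.4 [311.2 272.7]
(200, 277) [ 14 169 137] [ 46  88 137]
(200, 240) [ 18 115 159] [ 87 129 159]
(217, 292) [ 17 131 101] [ 49  78 101]
(270, 272) [ 15 163 139] [ 50  95 139]
(148, 230) [ 17 119 156] [ 83 124 156]
```

View pics/c3.png

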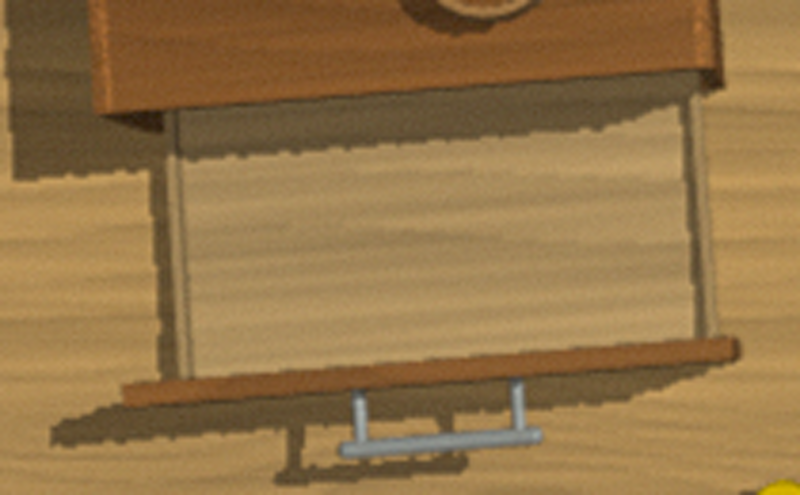

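```bash
python3 - <<'E'
from h import *
k=210/800
P=lambda u,v,z:toz("top",100+u*k,180+v*k,z)
L=P(122,388,.0925);R=P(737,340,.0925);hl=P(342,450,.0675);hr=P(540,435,.0675)
print(L,R,np.linalg.norm(L-R),hl,hr,np.linalg.norm(hl-hr))
for a,b in((L,R),(hl,hr)):
    d=a-b; print("yaw of +y axis from world y",np.arctan2(-d[0],d[1]), (a+b)/2)
il=P(190,378,.0125);ir=P(693,346,.0125); print("floor inner front visible",il,ir,(il+ir)/2)
cl=P(105,116,.105);cr=P(700,70,.105);print("cab front",cl,cr,np.arctan2(-(cl-cr)[0],(cl-cr)[1]))
E
```

```text
[0.49665318 0.41138817 0.0925    ] [0.52366816 0.05445575 0.0925    ] 0.35795329176403246 [0.4595899  0.28927084 0.0675    ] [0.46810728 0.17240353 0.0675    ] 0.11717727419012075
yaw of +y axis from world y 0.0755425253331295 [0.51016067 0.23292196 0.0925    ]
yaw of +y axis from world y 0.07275210596701205 [0.46384859 0.23083719 0.0675    ]
floor inner front visible [0.50222595 0.39611808 0.0125    ] [0.52119822 0.08630927 0.0125    ] [0.51171209 0.24121368 0.0125    ]
cab front [0.65403386 0.42001159 0.105     ] [0.6804679  0.07551443 0.105     ] 0.07658219164664114
```

>>> jog_arm --plan ".025 .0235 0 0 0 0 1;.025 .0235 0 0 0 0 1;.025 .0235 0 0 0 0 1;.025 .0235 0 0 0 0 1;.025 .0235 0 0 0 0 1;.025 .0235 0 0 0 0 1;.025 .0235 0 0 0 0 1;.025 .0235 0 0 0 0 1" --grip_force 40

```text
t: 0.77
eef_pos: [0.3958, -0.4515, 0.2313]
ee_rot: [3.132, -0.004, -2.858]
force: [0.7, -1.3, 0.0]
width: 0.0876
```

>>> jog_arm --plan ".025 .0235 0 0 0 0 1;.025 .0235 0 0 0 0 1;.025 .0235 0 0 0 0 1;.025 .0235 0 0 0 0 1;.025 .0235 0 0 0 0 1;.025 .0235 0 0 0 0 1;.025 .0235 0 0 0 0 1;0 0 0 0 0 0 1"

```text
t: 1.43
eef_pos: [0.5804, -0.272, 0.2286]
ee_rot: [3.129, -0.007, -2.854]
force: [-0.6, -0.5, 0.6]
width: 0.0875
```

>>> jog_arm --plan ".0066 .0005 -.025 0 0 0 1;0 0 -.027 0 0 0 1;0 0 -.027 0 0 0 1;0 0 -.027 0 0 0 1;0 0 -.027 0 0 0 1;0 0 -.027 0 0 0 1;0 0 -.02 0 0 0 1;0 0 0 0 0 0 1"

```text
t: 2.1
eef_pos: [0.5884, -0.2673, 0.0406]
ee_rot: [3.13, -0.006, -2.848]
force: [-0.7, 0.6, -0.6]
width: 0.0876
```

>>> jog_arm --plan "-.0014 -.0045 -.008 -.0094 -.009 0 1;0 0 -.005 0 0 0 1;0 0 0 0 0 0 1"

```text
t: 2.35
eef_pos: [0.5865, -0.2721, 0.0269]
ee_rot: [3.14, -0.003, -2.848]
force: [0.4, 0.3, 0.5]
width: 0.0882
```

```bash
python3 - <<'E'
from h import *
im=arm.grab_frame("scene"); cv2.imwrite("pics/s1.png",cv2.resize(im[190:370,120:360],(800,600),interpolation=cv2.INTER_CUBIC)); s=arm.get_state(); print(s["eef_pos"],s["ee_rot"],s["force"])
E
```

```text
[ 0.58668787 -0.27208661  0.02748538] [ 3.14060497e+00 -2.20502542e-03 -2.84802081e+00] [-0.62400206  0.71681592  1.51639911]
```

View pics/s1.png

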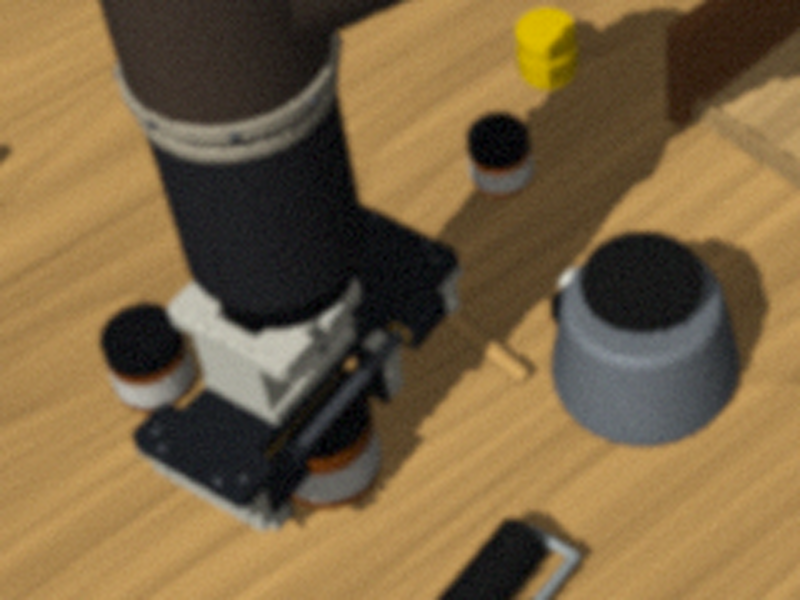

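The jar (crop 330,460) stands between the fingers. Next I close, then lift.

>>> jog_arm --plan "0 0 0 0 0 0 -1;0 0 0 0 0 0 -1;0 0 0 0 0 0 -1;0 0 0 0 0 0 -1;0 0 0 0 0 0 -1;0 0 0 0 0 0 -1" --grip_force 40

```text
t: 2.9
eef_pos: [0.5898, -0.2724, 0.0326]
ee_rot: [-3.14, 0.004, -2.847]
force: [-0.1, -0.3, -2.1]
width: 0.0595
```

>>> jog_arm --plan "0 0 .01 0 0 0 -1;0 0 .025 0 0 0 -1;0 0 .03 0 0 0 -1;0 0 .03 0 0 0 -1;0 0 .025 0 0 0 -1;0 0 0 0 0 0 -1"

```text
t: 3.4
eef_pos: [0.5851, -0.2714, 0.1566]
ee_rot: [3.139, -0.005, -2.848]
force: [1.1, -0.2, -0.8]
width: 0.0593
```

>>> jog_arm --plan ".011 .026 0 0 0 0 -1;.011 .026 0 0 0 0 -1;.011 .026 0 0 0 0 -1;.011 .026 0 0 0 0 -1;.011 .026 0 0 0 0 -1;.011 .026 0 0 0 0 -1;.009 .025 0 0 0 0 -1;0 0 0 0 0 0 -1"

```text
t: 4.07
eef_pos: [0.6597, -0.0839, 0.1602]
ee_rot: [3.138, -0.002, -2.855]
force: [-0.3, -1.1, -2.7]
width: 0.0598
```

```bash
python3 - <<'E'
from h import *
im=arm.grab_frame("scene"); cv2.imwrite("pics/s2.png",cv2.resize(im[130:370,180:500],(800,600),interpolation=cv2.INTER_CUBIC))
for i in range(4):
    s=arm.get_state(); print(s["eef_pos"],s["ee_rot"],s["force"]); arm.grab_frame("top")
E
```

```text
[ 0.65881297 -0.08525543  0.16010637] [ 3.13794282 -0.00321528 -2.85518107] [-0.1587292   0.55996753 -2.36181546]
[ 0.65826836 -0.08658505  0.16011634] [ 3.13811468 -0.0036552  -2.85600449] [-0.87526855 -0.08013507 -1.78294891]
[ 0.65799602 -0.08755302  0.16016901] [ 3.13819996 -0.00368314 -2.85706969] [-0.15217318 -0.4740164  -2.14147448]
[ 0.65788176 -0.08821819  0.16030459] [ 3.13834094 -0.00353692 -2.85792217] [-0.5668154  -0.5635478  -2.43818281]
```

View pics/s2.png

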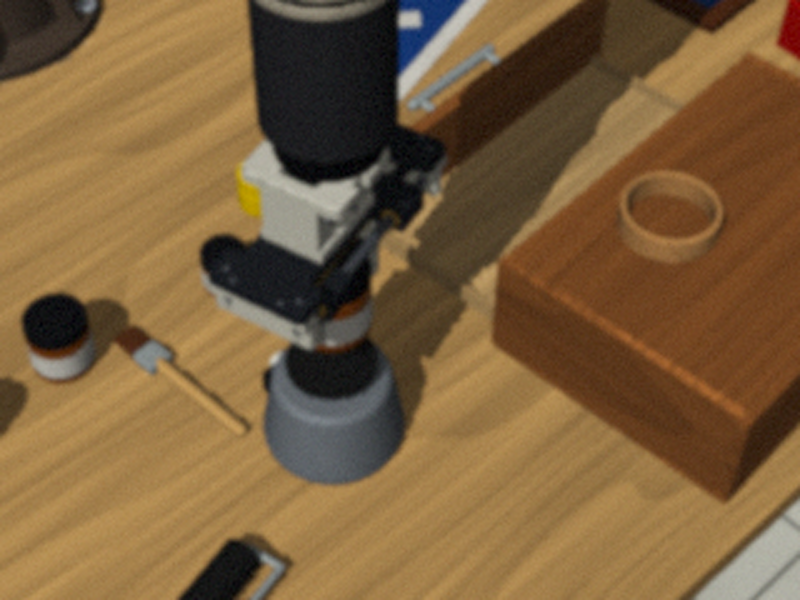

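Jar1 is upright in the fingers, above the pad (crop 335,370). I lower it next.

>>> jog_arm --plan ".002 -.002 -.012 0 0 0 -1;0 0 -.012 0 0 0 -1;0 0 -.006 0 0 0 -1;0 0 0 0 0 0 -1;0 0 0 0 0 0 -1"

```text
t: 4.73
eef_pos: [0.6581, -0.0947, 0.1264]
ee_rot: [3.138, -0.005, -2.864]
force: [0.7, 1.7, 0.8]
width: 0.0595
```

>>> jog_arm --plan ".002 .004 -.005 0 0 0 -1;0 0 -.005 0 0 0 -1;0 0 -.004 0 0 0 -1;0 0 -.003 0 0 0 -1"

```text
t: 5.07
eef_pos: [0.661, -0.0914, 0.1161]
ee_rot: [3.141, -0.002, -2.862]
force: [-11.5, 3.2, 25.3]
width: 0.0595
```

>>> jog_arm --plan "0 0 -.001 0 0 0 -1;0 0 -.001 0 0 0 -1;0 0 -.001 0 0 0 -1;0 0 -.001 0 0 0 -1"

```text
t: 5.4
eef_pos: [0.661, -0.0913, 0.1172]
ee_rot: [-3.14, 0.001, -2.86]
force: [-3.1, 0.2, 4.0]
width: 0.0594
```

```bash
python3 - <<'E'
from h import *
im=arm.grab_frame("scene"); cv2.imwrite("pics/s3.png",cv2.resize(im[200:360,240:400],(600,600),interpolation=cv2.INTER_CUBIC))
E
```

```text
(no output)
```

View pics/s3.png

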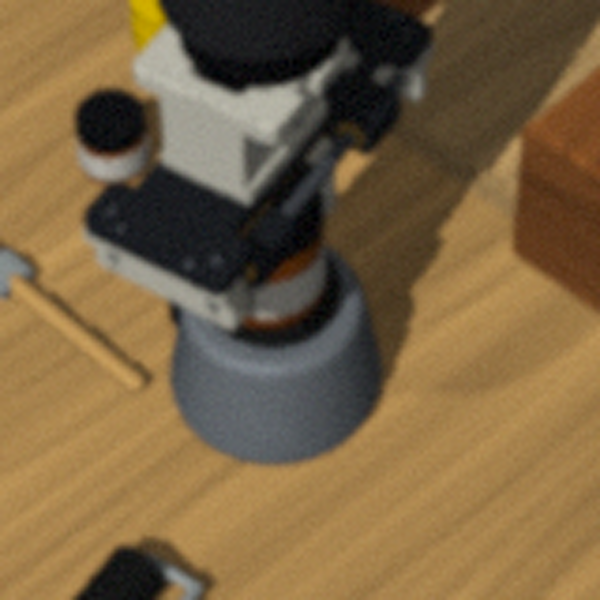

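>>> jog_arm --plan "0 0 -.003 0 0 0 -1;0 0 -.003 0 0 0 -1;0 0 -.003 0 0 0 -1;0 0 -.003 0 0 0 -1"

```text
t: 5.78
eef_pos: [0.6613, -0.0913, 0.1162]
ee_rot: [-3.136, 0.004, -2.856]
force: [-10.6, 2.6, 23.1]
width: 0.0595
```

>>> jog_arm --plan "0 0 -.0025 0 0 0 -1;0 0 -.0025 0 0 0 -1;0 0 -.0025 0 0 0 -1;0 0 -.0025 0 0 0 -1;0 0 -.0025 0 0 0 -1;0 0 -.0025 0 0 0 -1;0 0 -.0025 0 0 0 -1;0 0 -.0025 0 0 0 -1"

```text
t: 6.45
eef_pos: [0.6619, -0.0913, 0.1162]
ee_rot: [-3.13, 0.012, -2.851]
force: [-9.3, 2.8, 21.1]
width: 0.0595
```

>>> jog_arm --plan "0 0 -.0025 0 0 0 -1;0 0 -.0025 0 0 0 -1;0 0 -.0025 0 0 0 -1;0 0 -.0025 0 0 0 -1;0 0 -.0025 0 0 0 -1;0 0 -.0025 0 0 0 -1;0 0 -.0025 0 0 0 -1;0 0 -.0025 0 0 0 -1"

```text
t: 7.12
eef_pos: [0.6625, -0.0912, 0.1163]
ee_rot: [-3.124, 0.02, -2.844]
force: [-8.8, 3.1, 21.8]
width: 0.0594
```

>>> jog_arm --plan "0 0 -.0025 0 0 0 -1;0 0 -.0025 0 0 0 -1;0 0 -.0025 0 0 0 -1;0 0 -.0025 0 0 0 -1;0 0 -.0025 0 0 0 -1;0 0 -.0025 0 0 0 -1;0 0 -.0025 0 0 0 -1;0 0 -.0025 0 0 0 -1"

```text
t: 7.78
eef_pos: [0.6629, -0.091, 0.1166]
ee_rot: [-3.117, 0.027, -2.838]
force: [-9.3, 2.9, 21.4]
width: 0.0595
```

>>> jog_arm --plan "0 0 .02 0 0 0 -1;0 0 .02 .0077 .0166 0 -1;0 0 .01 .0077 .0165 0 -1;-.01 .026 0 0 0 -.057 -1;-.01 .026 0 0 0 -.057 -1;-.01 .026 0 0 0 -.057 -1;-.01 .026 0 0 0 -.058 -1;-.01 .026 0 0 0 0 -1"

```text
t: 8.45
eef_pos: [0.6145, 0.0406, 0.1631]
ee_rot: [3.138, 0.001, -3.086]
force: [-0.2, 0.9, -1.9]
width: 0.0591
```

>>> jog_arm --plan "-.01 .026 0 0 0 0 -1;-.01 .026 0 0 0 0 -1;-.01 .026 0 0 0 0 -1;0 0 0 0 0 0 -1;0 0 0 0 0 0 -1"

```text
t: 8.87
eef_pos: [0.5811, 0.1287, 0.1582]
ee_rot: [3.135, -0.001, -3.084]
force: [0.0, -0.2, -2.6]
width: 0.0597
```

>>> jog_arm --plan "0 -.009 -.015 0 0 .017 -1;0 0 -.02 0 0 0 -1;0 0 -.02 0 0 0 -1;0 0 -.02 0 0 0 -1;0 0 -.01 0 0 0 -1;0 0 0 0 0 0 -1"

```text
t: 9.37
eef_pos: [0.583, 0.1191, 0.0682]
ee_rot: [3.133, 0.002, -3.066]
force: [-0.8, -0.0, -3.0]
width: 0.0594
```

```bash
python3 - <<'E'
from h import *
im=arm.grab_frame("scene"); cv2.imwrite("pics/s4.png",cv2.resize(im[100:330,250:560],(800,594),interpolation=cv2.INTER_CUBIC))
s=arm.get_state(); print(s["eef_pos"],s["ee_rot"],s["force"])
E
```

```text
[0.58328383 0.11914562 0.06901067] [ 3.13295453e+00  2.42244425e-03 -3.06612043e+00] [-0.45786743 -0.14908036 -1.85135834]
```

View pics/s4.png

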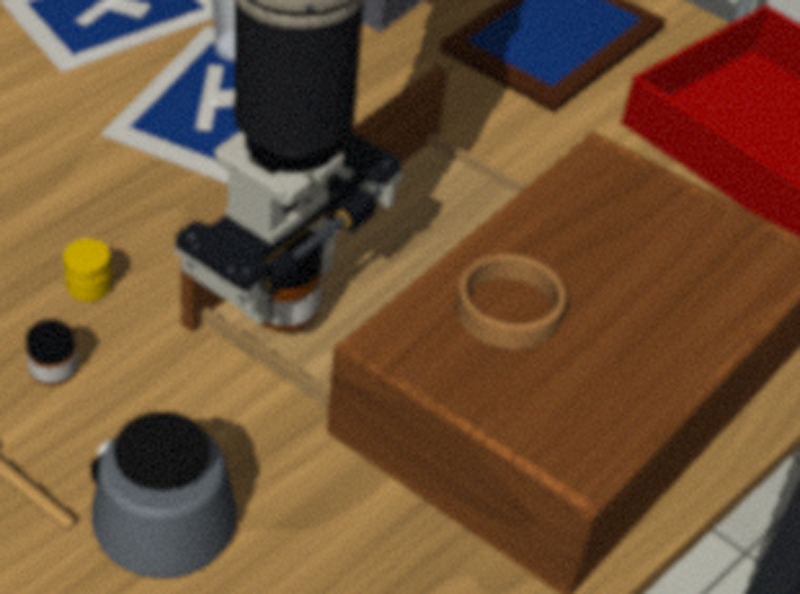

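Jar1 is upright over the drawer floor (crop 290,300), inside the side wall. I set it down next.

>>> jog_arm --plan "-.001 -.001 -.01 0 0 0 -1;0 0 -.008 0 0 0 -1;0 0 -.004 0 0 0 -1;0 0 -.001 0 0 0 -1"

```text
t: 9.75
eef_pos: [0.5847, 0.1183, 0.0468]
ee_rot: [3.131, 0.007, -3.067]
force: [0.3, -0.1, -2.4]
width: 0.0595
```

>>> jog_arm --plan "0 0 -.0015 0 0 0 -1;0 0 -.001 0 0 0 -1;0 0 -.001 0 0 0 -1"

```text
t: 10.0
eef_pos: [0.5856, 0.1185, 0.045]
ee_rot: [3.132, 0.009, -3.066]
force: [-2.2, -0.8, 6.5]
width: 0.0594
```

>>> jog_arm --plan "0 0 0 0 0 0 .7;0 0 0 0 0 0 .7;0 0 0 0 0 0 .7;0 0 0 0 0 0 .7;0 0 .02 0 0 0 .7;0 0 .03 0 0 0 .7;0 0 .03 0 0 0 .7;0 0 .03 0 0 0 .7"

```text
t: 10.67
eef_pos: [0.5831, 0.1177, 0.154]
ee_rot: [3.134, 0.001, -3.066]
force: [0.8, -0.1, 0.6]
width: 0.0744
```

```bash
cat >> h.py <<'E'
import sys
D={"j2":((393,283,35,36),.058),"j3":((440,278,33,35),.05),"j4":((329,277,30,30),.042)}
def chk(*n):
    im=arm.grab_frame("top")
    for k in n: print(k,caps(im,*D[k],75))
    s=arm.get_state(); print(s["eef_pos"].round(4),s["ee_rot"].round(3),s["force"].round(1)); return im
E
python3 -c "
from h import *
im=chk('j2','j3','j4'); cv2.imwrite('pics/t2.png',im[150:400,90:500])"
```

```text
j2 (array([ 0.4511, -0.2118,  0.058 ]), array([411.3, 301.1]), array([22.4, 23.5]), np.int32(396))
j3 (array([ 0.4638, -0.3158,  0.05  ]), array([456.1, 295.3]), array([19.7, 21.1]), np.int32(299))
j4 (array([ 0.4742, -0.0552,  0.042 ]), array([342.3, 290.9]), array([16.4, 16.8]), np.int32(205))
[0.5863 0.1187 0.161 ] [ 3.132  0.01  -3.064] [2.4 0.8 6.9]
```

View pics/t2.png

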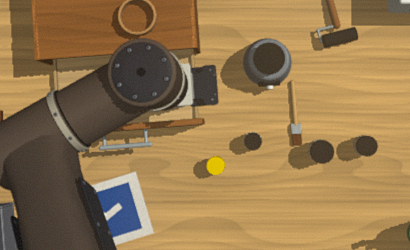

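>>> jog_arm --plan "-.012 -.030 0 0 0 .054 .9;-.012 -.030 0 0 0 .054 .9;-.012 -.030 0 0 0 .054 .9;-.012 -.030 0 0 0 .054 .9;-.012 -.030 0 0 0 0 .9;-.012 -.030 0 0 0 0 .9;-.012 -.030 0 0 0 0 .9;-.012 -.030 0 0 0 0 .9"

```text
t: 11.38
eef_pos: [0.492, -0.123, 0.1673]
ee_rot: [3.131, 0.028, -2.827]
force: [0.6, 0.6, -0.7]
width: 0.0832
```

>>> jog_arm --plan "-.012 -.030 -.01 0 0 0 .9;-.012 -.027 -.01 0 0 0 .9;-.012 -.02 -.01 0 0 0 .9;0 0 -.005 0 0 0 .9;0 0 0 0 0 0 .9"

```text
t: 11.8
eef_pos: [0.4522, -0.208, 0.1328]
ee_rot: [3.133, 0.034, -2.832]
force: [-0.4, 0.0, 0.5]
width: 0.0833
```

>>> jog_arm --plan "-.001 -.005 -.015 -.0186 .03 -.01 .9;0 0 -.02 0 0 0 .9;0 0 -.02 0 0 0 .9;0 0 -.02 0 0 0 .9;0 0 -.015 0 0 0 .9;0 0 0 0 0 0 .9;0 0 0 0 0 0 .9"

```text
t: 12.38
eef_pos: [0.4569, -0.2112, 0.0433]
ee_rot: [-3.136, 0.007, -2.839]
force: [0.0, -0.7, -0.2]
width: 0.0832
```

>>> jog_arm --plan "-.005 -.0005 -.008 0 .005 0 .9;-.001 0 -.006 0 0 0 .9;0 0 -.003 0 0 0 .9;0 0 0 0 0 0 .9"

```text
t: 12.72
eef_pos: [0.4531, -0.211, 0.0279]
ee_rot: [-3.136, 0.006, -2.836]
force: [0.1, 0.0, 0.0]
width: 0.0831
```

>>> jog_arm --plan "0 0 0 0 0 0 -1;0 0 -.0005 0 0 0 -1;0 0 -.0005 0 0 0 -1;0 0 -.0005 0 0 0 -1;0 0 0 0 0 0 -1;0 0 0 0 0 0 -1" --grip_force 40

```text
t: 13.22
eef_pos: [0.4542, -0.2112, 0.0278]
ee_rot: [-3.135, 0.009, -2.837]
force: [-0.3, -0.1, -0.8]
width: 0.0536
```

>>> jog_arm --plan "0 0 .012 0 0 0 -1;0 0 .028 0 0 0 -1;0 0 .03 0 0 0 -1;0 0 .03 0 0 0 -1;0 0 .025 0 0 0 -1;.024 .014 0 0 0 0 -1;.026 .015 0 0 0 0 -1;.026 .015 0 0 0 0 -1"

```text
t: 13.88
eef_pos: [0.5239, -0.1676, 0.1587]
ee_rot: [-3.138, 0.004, -2.843]
force: [0.4, -0.0, -1.9]
width: 0.0536
```

>>> jog_arm --plan ".026 .015 0 0 0 0 -1;.026 .015 0 0 0 0 -1;.026 .015 0 0 0 0 -1;.024 .014 0 0 0 0 -1;.016 .011 0 0 0 0 -1;0 0 0 0 0 0 -1;0 0 0 0 0 0 -1"

```text
t: 14.47
eef_pos: [0.6502, -0.0906, 0.1568]
ee_rot: [-3.139, 0.004, -2.842]
force: [-1.0, -0.9, -1.3]
width: 0.0538
```

>>> jog_arm --plan ".009 0 -.012 0 0 0 -1;0 0 -.012 0 0 0 -1;0 0 -.005 0 0 0 -1;0 0 0 0 0 0 -1;0 0 0 0 0 0 -1"

```text
t: 14.88
eef_pos: [0.6558, -0.0918, 0.1253]
ee_rot: [-3.14, 0.0, -2.843]
force: [-0.0, -0.6, -1.0]
width: 0.0534
```

>>> jog_arm --plan ".004 .001 -.005 0 0 0 -1;0 0 -.005 0 0 0 -1;0 0 -.005 0 0 0 -1;0 0 -.004 0 0 0 -1;0 0 -.003 0 0 0 -1;0 0 -.003 0 0 0 -1"

```text
t: 15.38
eef_pos: [0.6602, -0.0913, 0.1116]
ee_rot: [-3.137, 0.007, -2.84]
force: [-8.9, 3.0, 19.2]
width: 0.0533
```

>>> jog_arm --plan "0 0 -.0025 .0005 .0012 0 -1;0 0 -.0025 .0005 .0012 0 -1;0 0 -.0025 .0005 .0012 0 -1;0 0 -.0025 .0005 .0012 0 -1;0 0 -.0025 .0005 .0012 0 -1;0 0 -.0025 .0005 .0012 0 -1;0 0 -.0025 .0005 .0012 0 -1;0 0 -.0025 .0005 .0012 0 -1"

```text
t: 16.05
eef_pos: [0.6603, -0.0914, 0.1117]
ee_rot: [-3.137, 0.01, -2.836]
force: [-7.5, 3.4, 16.6]
width: 0.0538
```

>>> jog_arm --plan "0 0 -.0025 .0005 .0012 0 -1;0 0 -.0025 .0005 .0012 0 -1;0 0 -.0025 .0005 .0012 0 -1;0 0 -.0025 .0005 .0012 0 -1;0 0 -.0025 .0005 .0012 0 -1;0 0 -.0025 .0005 .0012 0 -1;0 0 -.0025 .0005 .0012 0 -1;0 0 -.0025 .0005 .0012 0 -1"

```text
t: 16.72
eef_pos: [0.6604, -0.0915, 0.1116]
ee_rot: [-3.138, 0.012, -2.832]
force: [-6.8, 2.5, 17.1]
width: 0.0536
```

>>> jog_arm --plan "0 0 -.0025 .0005 .0012 0 -1;0 0 -.0025 .0005 .0012 0 -1;0 0 -.0025 .0005 .0012 0 -1;0 0 -.0025 .0005 .0012 0 -1;0 0 -.0025 .0005 .0012 0 -1;0 0 -.0025 .0005 .0012 0 -1;0 0 -.0025 .0005 .0012 0 -1;0 0 -.0025 .0005 .0012 0 -1"

```text
t: 17.38
eef_pos: [0.6605, -0.0915, 0.1117]
ee_rot: [-3.139, 0.015, -2.828]
force: [-7.0, 4.6, 16.3]
width: 0.0534
```

```bash
python3 -c "
from h import *
im=arm.grab_frame('scene'); cv2.imwrite('pics/s5.png',cv2.resize(im[200:360,200:400],(750,600),interpolation=cv2.INTER_CUBIC))"
```

```text
(no output)
```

View pics/s5.png

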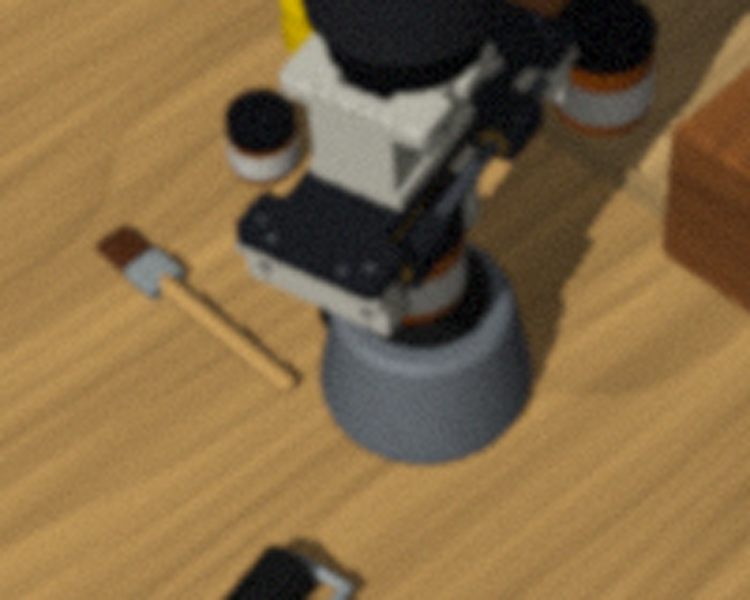

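Jar2 is upright and centred on the pressed pad (crop 430,300), and jar1 stands in the drawer (610,90).

>>> jog_arm --plan "0 0 .02 0 0 0 -1;0 0 .02 0 .015 0 -1;0 0 .014 0 0 0 -1;-.005 .028 0 0 0 -.06 -1;-.006 .03 0 0 0 -.06 -1;-.006 .03 0 0 0 -.06 -1;-.006 .03 0 0 0 -.06 -1;-.006 .03 0 0 0 0 -1"

```text
t: 18.1
eef_pos: [0.6318, 0.0553, 0.1689]
ee_rot: [3.14, 0.006, -3.088]
force: [1.7, 0.8, -1.1]
width: 0.0533
```

>>> jog_arm --plan "-.006 .03 0 0 0 0 -1;-.006 .03 0 0 0 0 -1;-.006 .03 0 0 0 0 -1;-.005 .025 0 0 0 0 -1;-.003 .012 0 0 0 0 -1;0 0 0 0 0 0 -1;0 0 0 0 0 0 -1"

```text
t: 18.68
eef_pos: [0.6026, 0.194, 0.1677]
ee_rot: [3.138, 0.008, -3.084]
force: [-0.3, -0.2, -1.0]
width: 0.0532
```

>>> jog_arm --plan ".001 .009 -.015 0 .008 .017 -1;0 0 -.022 0 0 0 -1;0 0 -.022 0 0 0 -1;0 0 -.022 0 0 0 -1;0 0 -.017 0 0 0 -1;0 0 -.005 0 0 0 -1;0 0 0 0 0 0 -1"

```text
t: 19.27
eef_pos: [0.6055, 0.1975, 0.058]
ee_rot: [3.137, 0.001, -3.07]
force: [0.1, 0.4, -1.0]
width: 0.0536
```

>>> jog_arm --plan "0 .007 0 0 0 0 -1;0 .002 -.007 0 0 0 -1;0 0 -.006 0 0 0 -1;0 0 -.003 0 0 0 -1;0 0 -.001 0 0 0 -1;0 0 -.001 0 0 0 -1"

```text
t: 19.77
eef_pos: [0.608, 0.2073, 0.0413]
ee_rot: [3.135, 0.005, -3.07]
force: [0.2, -0.1, -2.0]
width: 0.0536
```

Open modestly (about 64 mm), after a final touch down.

>>> jog_arm --plan "0 0 -.0015 0 0 0 -1;0 0 -.001 0 0 0 -1;0 0 0 0 0 0 .45;0 0 0 0 0 0 .45;0 0 0 0 0 0 .45;0 0 0 0 0 0 .45;0 0 .015 0 0 0 .45;0 0 .02 0 0 0 .45"

```text
t: 20.43
eef_pos: [0.6073, 0.2068, 0.0739]
ee_rot: [3.137, 0.003, -3.069]
force: [0.6, -0.8, 0.5]
width: 0.0636
```

>>> jog_arm --plan "0 0 .025 0 0 0 .45;0 0 .025 0 0 0 .45;0 0 .025 0 0 0 .45;0 0 .01 0 0 0 .45"

```text
t: 20.77
eef_pos: [0.6069, 0.2064, 0.1628]
ee_rot: [3.137, 0.002, -3.069]
force: [0.8, 0.0, 0.9]
width: 0.0631
```

```bash
python3 -c "
from h import *
chk('j3','j4')"
```

```text
j3 (array([ 0.4638, -0.3155,  0.05  ]), array([455.9, 295.3]), array([19.5, 21.3]), np.int32(318))
j4 (array([ 0.4746, -0.0554,  0.042 ]), array([342.4, 290.8]), array([16.5, 16.9]), np.int32(212))
[0.6074 0.2067 0.1639] [ 3.137  0.004 -3.069] [0.7 0.1 2.3]
```

>>> jog_arm --plan "-.009 -.0325 0 0 0 0 .8;-.009 -.0325 0 0 0 0 .8;-.009 -.0325 0 0 0 0 .8;-.009 -.0325 0 0 0 0 .8;-.009 -.0325 0 0 0 0 .8;-.009 -.0325 0 0 0 0 .8;-.009 -.0325 0 0 0 0 .8;-.009 -.0325 0 0 0 0 .8"

```text
t: 21.48
eef_pos: [0.5325, -0.056, 0.1621]
ee_rot: [3.134, 0.007, -3.061]
force: [0.0, -0.7, 0.0]
width: 0.0791
```

>>> jog_arm --plan "-.009 -.0325 0 0 0 0 .8;-.009 -.0325 0 0 0 0 .8;-.009 -.0325 0 0 0 0 .8;-.009 -.0325 0 0 0 0 .8;-.009 -.0325 0 0 0 0 .8;-.009 -.03 0 0 0 0 .8;-.005 -.015 0 0 0 0 .8;0 0 0 0 0 0 .8"

```text
t: 22.15
eef_pos: [0.4651, -0.2772, 0.159]
ee_rot: [3.132, 0.006, -3.064]
force: [0.0, 0.1, 0.1]
width: 0.0786
```

>>> jog_arm --plan "0 -.022 -.005 -.01 .005 0 .8;0 -.015 -.02 0 0 0 .8;0 0 -.025 0 0 0 .8;0 0 -.025 0 0 0 .8;0 0 -.025 0 0 0 .8;0 0 -.015 0 0 0 .8;0 0 0 0 0 0 .8;0 0 0 0 0 0 .8"

```text
t: 22.82
eef_pos: [0.4645, -0.3157, 0.0385]
ee_rot: [-3.14, 0.002, -3.068]
force: [0.1, -0.3, -0.0]
width: 0.0785
```

>>> jog_arm --plan "-.001 0 -.009 0 0 0 .8;0 0 -.006 0 0 0 .8;0 0 -.004 0 0 0 .8;0 0 -.001 0 0 0 .8"

```text
t: 23.15
eef_pos: [0.4657, -0.3155, 0.0196]
ee_rot: [-3.139, 0.007, -3.067]
force: [-0.1, 0.7, -0.2]
width: 0.079
```

>>> jog_arm --plan "0 0 0 0 0 0 -1;0 0 -.0005 0 0 0 -1;0 0 -.0005 0 0 0 -1;0 0 -.0005 0 0 0 -1;0 0 0 0 0 0 -1;0 0 0 0 0 0 -1;0 0 0 0 0 0 -1" --grip_force 40

```text
t: 23.73
eef_pos: [0.467, -0.3159, 0.0199]
ee_rot: [-3.137, 0.01, -3.067]
force: [-0.6, -0.1, -0.9]
width: 0.0475
```

>>> jog_arm --plan "0 0 .012 0 0 0 -1;0 0 .028 0 0 0 -1;0 0 .03 0 0 0 -1;0 0 .03 0 0 0 -1;0 0 .028 0 0 0 -1;.022 .025 0 0 0 0 -1;.022 .025 0 0 0 0 -1;.022 .025 0 0 0 0 -1"

```text
t: 24.4
eef_pos: [0.5278, -0.2414, 0.1535]
ee_rot: [-3.14, 0.006, -3.076]
force: [0.8, 0.4, -1.2]
width: 0.0474
```

>>> jog_arm --plan ".022 .025 0 0 0 0 -1;.022 .025 0 0 0 0 -1;.022 .025 0 0 0 0 -1;.022 .025 0 0 0 0 -1;.022 .025 0 0 0 0 -1;.018 .022 0 0 0 0 -1;0 0 0 0 0 0 -1;0 0 0 0 0 0 -1"

```text
t: 25.07
eef_pos: [0.6635, -0.081, 0.1532]
ee_rot: [-3.141, 0.007, -3.073]
force: [-1.3, 0.6, -0.8]
width: 0.0477
```

>>> jog_arm --plan "-.001 -.008 -.012 0 0 0 -1;0 0 -.012 0 0 0 -1;0 0 -.01 0 0 0 -1;0 0 0 0 0 0 -1;0 0 0 0 0 0 -1"

```text
t: 25.48
eef_pos: [0.6596, -0.0914, 0.1144]
ee_rot: [-3.141, 0.004, -3.075]
force: [0.3, 0.2, -1.1]
width: 0.0471
```

>>> jog_arm --plan ".002 .001 -.004 0 0 0 -1;0 0 -.004 0 0 0 -1;0 0 -.004 0 0 0 -1;0 0 -.003 0 0 0 -1;0 0 -.003 0 0 0 -1"

```text
t: 25.9
eef_pos: [0.6616, -0.0915, 0.1035]
ee_rot: [-3.14, 0.007, -3.074]
force: [-12.0, 5.2, 23.5]
width: 0.0475
```

>>> jog_arm --plan "0 0 -.003 .0005 .0012 0 -1;0 0 -.003 .0005 .0012 0 -1;0 0 -.0025 .0005 .0012 0 -1;0 0 -.0025 .0005 .0012 0 -1;0 0 -.0025 .0005 .0012 0 -1;0 0 -.0025 .0005 .0012 0 -1;0 0 -.0025 .0005 .0012 0 -1;0 0 -.0025 .0005 .0012 0 -1"

```text
t: 26.57
eef_pos: [0.6617, -0.0915, 0.1037]
ee_rot: [-3.141, 0.01, -3.07]
force: [-7.6, 2.3, 15.8]
width: 0.0472
```

>>> jog_arm --plan "0 0 -.0025 .0003 .0012 0 -1;0 0 -.0025 .0003 .0012 0 -1;0 0 -.0025 .0003 .0012 0 -1;0 0 -.0025 .0003 .0012 0 -1;0 0 -.0025 .0003 .0012 0 -1;0 0 -.0025 .0003 .0012 0 -1;0 0 -.0025 .0003 .0012 0 -1;0 0 -.0025 .0003 .0012 0 -1"

```text
t: 27.23
eef_pos: [0.6619, -0.0916, 0.1037]
ee_rot: [-3.142, 0.011, -3.066]
force: [-8.7, 2.2, 16.0]
width: 0.0476
```

>>> jog_arm --plan "0 0 -.0025 .0003 .0012 0 -1;0 0 -.0025 .0003 .0012 0 -1;0 0 -.0025 .0003 .0012 0 -1;0 0 -.0025 .0003 .0012 0 -1;0 0 -.0025 .0003 .0012 0 -1;0 0 -.0025 .0003 .0012 0 -1;0 0 -.0025 .0003 .0012 0 -1;0 0 -.0025 .0003 .0012 0 -1"

```text
t: 27.9
eef_pos: [0.6619, -0.0916, 0.1036]
ee_rot: [3.141, 0.012, -3.062]
force: [-7.9, 2.4, 16.4]
width: 0.0474
```

```bash
python3 -c "
from h import *
im=arm.grab_frame('scene'); cv2.imwrite('pics/s6.png',cv2.resize(im[180:340,220:420],(750,600),interpolation=cv2.INTER_CUBIC))"
```

```text
(no output)
```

View pics/s6.png

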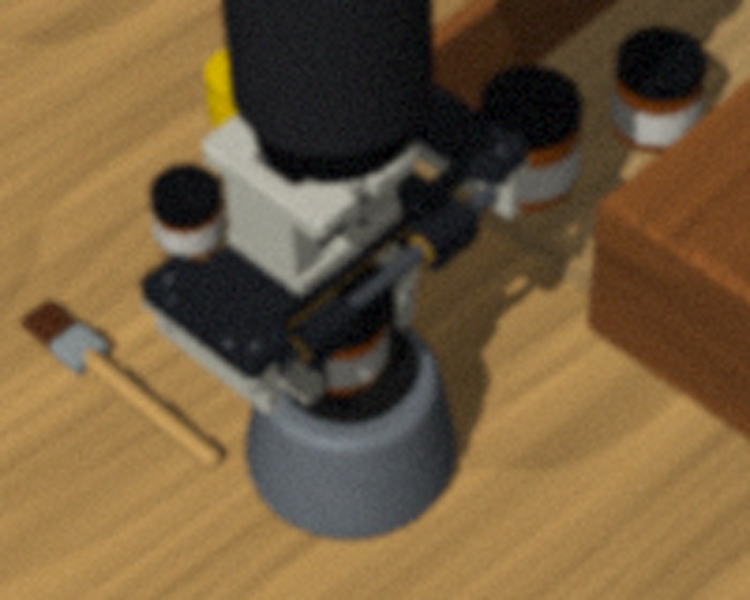

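Jar3 is upright and centred on the pad (crop 355,350); jar1 and jar2 stand in the drawer (535,140 and 660,90).

>>> jog_arm --plan "0 0 .02 0 0 0 -1;0 0 .02 0 .012 0 -1;0 0 .018 0 0 0 -1;-.007 .028 0 0 0 0 -1;-.0075 .032 0 0 0 0 -1;-.0075 .032 0 0 0 0 -1;-.0075 .032 0 0 0 0 -1;-.0075 .032 0 0 0 0 -1"

```text
t: 28.62
eef_pos: [0.627, 0.0635, 0.1671]
ee_rot: [3.14, 0.01, -3.072]
force: [0.8, 1.3, -0.5]
width: 0.0479
```

>>> jog_arm --plan "-.0075 .032 0 0 0 0 -1;-.0075 .032 0 0 0 0 -1;-.0075 .032 0 0 0 0 -1;-.0075 .032 0 0 0 0 -1;-.0075 .032 0 0 0 0 -1;-.006 .025 0 0 0 0 -1;0 0 0 0 0 0 -1;0 0 0 0 0 0 -1"

```text
t: 29.28
eef_pos: [0.58, 0.265, 0.1683]
ee_rot: [3.135, 0.017, -3.066]
force: [0.1, -0.6, -0.8]
width: 0.0472
```

>>> jog_arm --plan "-.006 .02 -.005 -.008 .016 0 -1;0 .005 -.02 0 0 0 -1;0 0 -.025 0 0 0 -1;0 0 -.025 0 0 0 -1;0 0 -.02 0 0 0 -1;0 0 -.01 0 0 0 -1;0 0 0 0 0 0 -1;0 0 0 0 0 0 -1"

```text
t: 29.95
eef_pos: [0.5769, 0.2884, 0.0621]
ee_rot: [3.138, 0.007, -3.069]
force: [0.4, 1.1, -1.5]
width: 0.0475
```

>>> jog_arm --plan "-.002 .001 -.01 0 .005 0 -1;0 0 -.01 0 0 0 -1;0 0 -.005 0 0 0 -1;0 0 -.002 0 0 0 -1;0 0 -.001 0 0 0 -1;0 0 -.001 0 0 0 -1"

```text
t: 30.45
eef_pos: [0.5775, 0.2904, 0.0348]
ee_rot: [3.134, 0.007, -3.07]
force: [0.2, -0.5, -0.9]
width: 0.0475
```

>>> jog_arm --plan "0 0 -.002 0 0 0 -1;0 0 -.0015 0 0 0 -1;0 0 -.0015 0 0 0 -1"

```text
t: 30.7
eef_pos: [0.5787, 0.2908, 0.0323]
ee_rot: [3.134, 0.01, -3.068]
force: [-2.3, -3.1, 14.5]
width: 0.0477
```

>>> jog_arm --plan "0 0 0 0 0 0 .32;0 0 0 0 0 0 .32;0 0 0 0 0 0 .32;0 0 0 0 0 0 .32;0 0 .012 0 0 0 .32;0 0 .02 0 0 0 .32;0 0 .025 0 0 0 .32;0 0 .025 0 0 0 .32"

```text
t: 31.37
eef_pos: [0.5761, 0.2889, 0.1139]
ee_rot: [3.139, 0.003, -3.068]
force: [0.7, 0.9, 1.1]
width: 0.0579
```

>>> jog_arm --plan "0 0 .03 0 0 0 .5;0 0 .025 0 0 0 .5;-.005 -.02 0 0 0 0 .5;-.009 -.031 0 0 0 0 .5;-.009 -.031 0 0 0 0 .5;-.009 -.031 0 0 0 0 .5"

```text
t: 31.87
eef_pos: [0.5475, 0.1797, 0.1843]
ee_rot: [3.132, 0.017, -3.061]
force: [0.2, 0.7, 0.2]
width: 0.0654
```

```bash
python3 -c "
from h import *
chk('j4')"
```

```text
j4 (array([ 0.4744, -0.0555,  0.042 ]), array([342.5, 290.9]), array([16.6, 17.3]), np.int32(214))
[0.5451 0.175  0.1846] [ 3.132  0.015 -3.063] [-4.1 -5.4 -2.5]
```

>>> jog_arm --plan "-.0095 -.031 0 0 0 0 .6;-.0095 -.031 0 0 0 0 .6;-.0095 -.031 0 0 0 0 .6;-.0095 -.031 0 0 0 0 .6;-.0095 -.031 0 0 0 0 .6;-.0095 -.031 -.01 0 0 0 .6;-.006 -.018 -.02 0 0 0 .6;0 0 -.02 0 0 0 .6"

```text
t: 32.58
eef_pos: [0.4802, -0.0382, 0.1456]
ee_rot: [3.129, 0.033, -3.061]
force: [-0.4, 0.7, -1.2]
width: 0.0702
```

>>> jog_arm --plan "0 0 -.015 -.006 .017 0 .6;0 0 -.01 0 0 0 .6;0 0 0 0 0 0 .6;0 0 0 0 0 0 .6"

```text
t: 32.92
eef_pos: [0.4786, -0.0397, 0.1188]
ee_rot: [3.134, 0.01, -3.064]
force: [1.2, 0.5, 0.2]
width: 0.0698
```

>>> jog_arm --plan "-.004 -.014 -.01 -.006 .008 0 .6;0 -.002 -.02 0 0 0 .6;0 0 -.02 0 0 0 .6;0 0 -.018 0 0 0 .6;0 0 -.01 0 0 0 .6;0 0 0 0 0 0 .6;0 0 0 0 0 0 .6"

```text
t: 33.5
eef_pos: [0.4784, -0.056, 0.0409]
ee_rot: [3.141, 0.005, -3.057]
force: [0.8, -0.2, 0.6]
width: 0.0699
```

>>> jog_arm --plan "-.004 0 -.01 0 .005 0 .6;-.001 0 -.007 0 0 0 .6;0 0 -.006 0 0 0 .6;0 0 -.002 0 0 0 .6;0 0 -.001 0 0 0 .6"

```text
t: 33.92
eef_pos: [0.4749, -0.0556, 0.015]
ee_rot: [3.14, 0.004, -3.056]
force: [-0.0, -0.7, 0.1]
width: 0.0699
```

>>> jog_arm --plan "-.001 0 0 0 0 0 -1;0 0 -.0003 0 0 0 -1;0 0 -.0003 0 0 0 -1;0 0 -.0003 0 0 0 -1;0 0 0 0 0 0 -1;0 0 0 0 0 0 -1" --grip_force 40

```text
t: 34.42
eef_pos: [0.4744, -0.0553, 0.0147]
ee_rot: [3.14, 0.005, -3.055]
force: [-0.7, 0.5, -0.7]
width: 0.0415
```

>>> jog_arm --plan "0 0 .012 0 0 0 -1;0 0 .028 0 0 0 -1;0 0 .03 0 0 0 -1;0 0 .03 0 0 0 -1;0 0 .028 0 0 0 -1;.022 -.004 0 0 0 0 -1;.026 -.005 0 0 0 0 -1;.026 -.005 0 0 0 0 -1"

```text
t: 35.08
eef_pos: [0.5434, -0.0702, 0.1506]
ee_rot: [3.139, 0.003, -3.055]
force: [0.6, 0.6, -0.8]
width: 0.0417
```

>>> jog_arm --plan ".026 -.005 0 0 0 0 -1;.026 -.005 0 0 0 0 -1;.026 -.005 0 0 0 0 -1;.02 -.005 0 0 0 0 -1;.01 -.001 0 0 0 0 -1;0 0 0 0 0 0 -1;0 0 0 0 0 0 -1"

```text
t: 35.67
eef_pos: [0.6595, -0.0936, 0.149]
ee_rot: [3.139, 0.003, -3.056]
force: [-0.4, 1.0, -1.4]
width: 0.0419
```

>>> jog_arm --plan "0 .002 -.012 0 0 0 -1;0 0 -.012 0 0 0 -1;0 0 -.01 0 0 0 -1;0 0 0 0 0 0 -1;0 0 0 0 0 0 -1"

```text
t: 36.08
eef_pos: [0.6555, -0.0907, 0.1105]
ee_rot: [3.138, 0.0, -3.056]
force: [0.1, -0.2, -0.5]
width: 0.0417
```

>>> jog_arm --plan ".004 0 -.004 0 0 0 -1;.001 0 -.004 0 0 0 -1;0 0 -.004 0 0 0 -1;0 0 -.004 0 0 0 -1;0 0 -.003 0 0 0 -1;0 0 -.003 0 0 0 -1"

```text
t: 36.58
eef_pos: [0.6604, -0.0907, 0.0985]
ee_rot: [3.141, 0.003, -3.052]
force: [-11.0, 2.8, 20.1]
width: 0.0414
```

>>> jog_arm --plan "0 0 -.003 .0003 .0012 0 -1;0 0 -.003 .0003 .0012 0 -1;0 0 -.0025 .0003 .0012 0 -1;0 0 -.0025 .0003 .0012 0 -1;0 0 -.0025 .0003 .0012 0 -1;0 0 -.0025 .0003 .0012 0 -1;0 0 -.0025 .0003 .0012 0 -1;0 0 -.0025 .0003 .0012 0 -1"

```text
t: 37.25
eef_pos: [0.6607, -0.0907, 0.0985]
ee_rot: [3.141, 0.004, -3.047]
force: [-8.8, 2.7, 16.4]
width: 0.0417
```

>>> jog_arm --plan "0 0 -.0025 .0003 .0012 0 -1;0 0 -.0025 .0003 .0012 0 -1;0 0 -.0025 .0003 .0012 0 -1;0 0 -.0025 .0003 .0012 0 -1;0 0 -.0025 .0003 .0012 0 -1;0 0 -.0025 .0003 .0012 0 -1;0 0 -.0025 .0003 .0012 0 -1;0 0 -.0025 .0003 .0012 0 -1"

```text
t: 37.92
eef_pos: [0.6609, -0.0908, 0.0985]
ee_rot: [3.141, 0.005, -3.043]
force: [-8.6, 3.1, 16.3]
width: 0.0414
```

>>> jog_arm --plan "0 0 -.0025 .0003 .0012 0 -1;0 0 -.0025 .0003 .0012 0 -1;0 0 -.0025 .0003 .0012 0 -1;0 0 -.0025 .0003 .0012 0 -1;0 0 -.0025 .0003 .0012 0 -1;0 0 -.0025 .0003 .0012 0 -1;0 0 -.0025 .0003 .0012 0 -1;0 0 -.0025 .0003 .0012 0 -1"

```text
t: 38.58
eef_pos: [0.661, -0.0909, 0.0985]
ee_rot: [3.141, 0.005, -3.039]
force: [-8.5, 2.5, 16.9]
width: 0.0414
```

```bash
python3 -c "
from h import *
im=arm.grab_frame('scene'); cv2.imwrite('pics/s7.png',cv2.resize(im[130:340,240:520],(800,600),interpolation=cv2.INTER_CUBIC))"
```

```text
(no output)
```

View pics/s7.png

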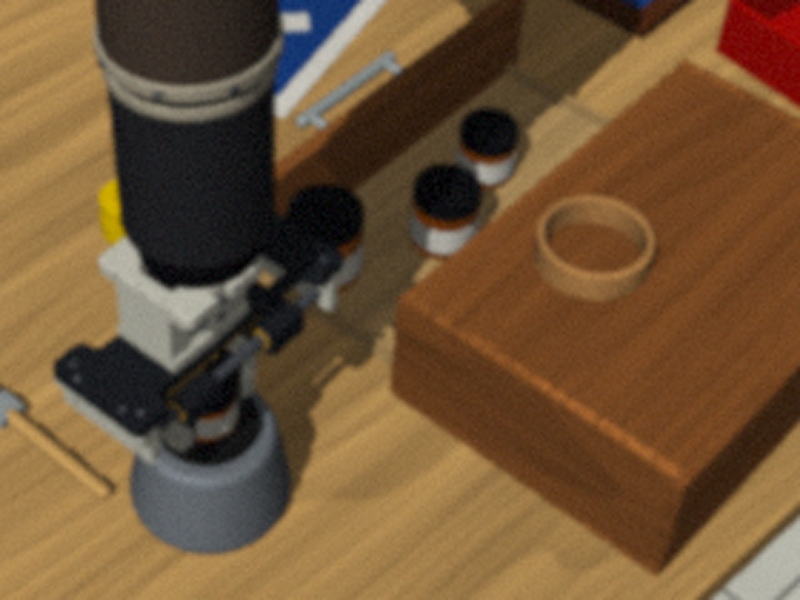

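Jar4 is upright and centred on the pressed pad (crop 210,420). Jars 1–3 stand in the drawer.

>>> jog_arm --plan "0 0 .02 0 0 0 -1;0 0 .025 0 .005 -.014 -1;0 0 .025 0 0 -.014 -1;-.0035 .03 0 0 0 0 -1;-.0035 .032 0 0 0 0 -1;-.0035 .032 0 0 0 0 -1;-.0035 .032 0 0 0 0 -1;-.0035 .032 0 0 0 0 -1"

```text
t: 39.3
eef_pos: [0.6466, 0.0667, 0.1744]
ee_rot: [3.139, 0.011, -3.077]
force: [0.3, 0.7, -0.6]
width: 0.0418
```

>>> jog_arm --plan "-.0035 .032 0 0 0 0 -1;-.0035 .032 0 0 0 0 -1;-.0035 .032 0 0 0 0 -1;-.0035 .032 0 0 0 0 -1;-.0035 .032 0 0 0 0 -1;-.0035 .032 0 0 0 0 -1;-.0035 .028 0 0 0 0 -1;0 0 0 0 0 0 -1"

```text
t: 39.97
eef_pos: [0.6211, 0.3049, 0.1745]
ee_rot: [3.133, 0.019, -3.074]
force: [0.3, -0.7, -0.4]
width: 0.0413
```

>>> jog_arm --plan "-.006 .024 0 -.009 .018 .006 -1;-.006 .022 -.01 0 0 0 -1;0 0 -.02 0 0 0 -1;0 0 -.025 0 0 0 -1;0 0 -.025 0 0 0 -1;0 0 -.02 0 0 0 -1;0 0 0 0 0 0 -1;0 0 0 0 0 0 -1"

```text
t: 40.63
eef_pos: [0.6097, 0.3597, 0.0714]
ee_rot: [3.136, 0.007, -3.062]
force: [-0.2, -0.1, -0.5]
width: 0.0413
```

>>> jog_arm --plan "0 -.008 -.002 -.005 .006 -.004 -1;0 -.001 -.01 0 0 0 -1;0 0 -.01 0 0 0 -1;0 0 0 0 0 0 -1;0 0 0 0 0 0 -1"

```text
t: 41.05
eef_pos: [0.6123, 0.3508, 0.052]
ee_rot: [3.137, 0.005, -3.067]
force: [0.1, 0.4, -1.4]
width: 0.0414
```

```bash
python3 -c "
from h import *
im=arm.grab_frame('scene'); cv2.imwrite('pics/s8.png',cv2.resize(im[80:290,300:580],(800,600),interpolation=cv2.INTER_CUBIC))
print(arm.get_state()['eef_pos'])"
```

```text
[0.61212744 0.35069972 0.05191793]
```

View pics/s8.png

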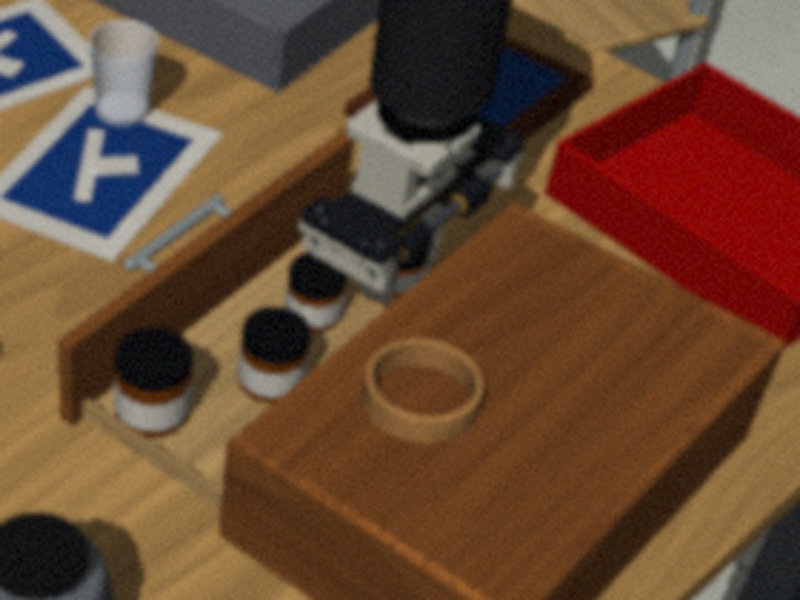

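Jars 1–3 stand upright in the drawer (150,380; 275,350; 318,290 in the crop). Jar4 hangs clear between jar3 and the cabinet. I lower it next.

>>> jog_arm --plan "-.003 0 -.008 0 .004 0 -1;-.001 0 -.008 0 0 0 -1;0 0 -.005 0 0 0 -1;0 0 -.002 0 0 0 -1;0 0 -.001 0 0 0 -1"

```text
t: 41.52
eef_pos: [0.6082, 0.3514, 0.0271]
ee_rot: [3.135, 0.002, -3.067]
force: [-3.1, -0.3, 16.3]
width: 0.0411
```

>>> jog_arm --plan "0 0 0 0 0 0 .12;0 0 0 0 0 0 .12;0 0 0 0 0 0 .12;0 0 .012 0 0 0 .12;0 0 .02 0 0 0 .12;0 0 .025 0 0 0 .12;0 0 .025 0 0 0 .12;0 0 .025 0 0 0 .12"

```text
t: 42.18
eef_pos: [0.6054, 0.349, 0.1345]
ee_rot: [3.142, -0.006, -3.067]
force: [0.9, -0.4, -0.6]
width: 0.0493
```

>>> jog_arm --plan "-.02 -.01 .02 0 0 0 -1;-.035 -.02 0 0 0 0 -1;-.035 -.02 0 0 0 0 -1;-.035 -.02 0 0 0 0 -1;-.03 -.015 0 0 0 0 -1;-.02 -.01 0 0 0 0 -1;0 0 0 0 0 0 -1"

```text
t: 42.77
eef_pos: [0.4289, 0.252, 0.1697]
ee_rot: [3.129, 0.011, -3.068]
force: [-0.4, -0.3, -0.7]
width: 0.0079
```

```bash
python3 -c "
from h import *
im=arm.grab_frame('scene'); cv2.imwrite('pics/s9.png',cv2.resize(im[80:290,300:580],(800,600),interpolation=cv2.INTER_CUBIC))
print(arm.get_state()['eef_pos'])"
```

```text
[0.43050453 0.25328282 0.17034949]
```

View pics/s9.png

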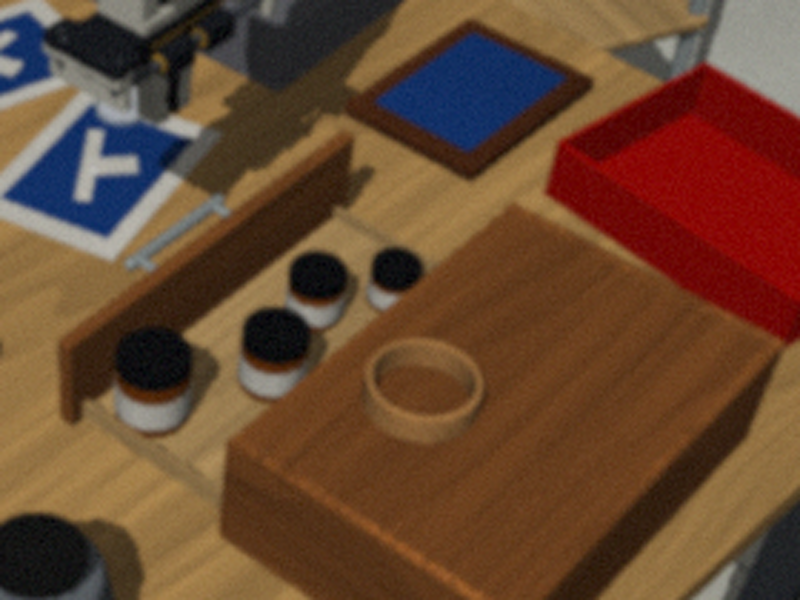

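All four jars stand upright in the open drawer (crop 150,380; 275,350; 318,290; 395,280). Next I push the handle with closed fingers.

>>> jog_arm --plan "0 -.015 -.01 -.012 .011 0 -1;0 -.009 -.02 0 0 0 -1;0 0 -.025 0 0 0 -1;0 0 -.025 0 0 0 -1;0 0 -.018 0 0 0 -1;0 0 0 0 0 0 -1;0 0 0 0 0 0 -1"

```text
t: 43.4
eef_pos: [0.4365, 0.2297, 0.0732]
ee_rot: [3.135, 0.008, -3.065]
force: [0.9, 0.7, -0.1]
width: 0.0002
```

>>> jog_arm --plan "-.002 0 -.008 0 0 0 -1;0 0 -.005 0 0 0 -1;.003 0 0 0 0 0 -1;.004 0 0 0 0 0 -1;.005 0 0 0 0 0 -1;.005 0 0 0 0 0 -1"

```text
t: 43.9
eef_pos: [0.4543, 0.2313, 0.0621]
ee_rot: [3.132, 0.01, -3.064]
force: [-3.2, 1.3, -0.4]
width: 0.0005
```

Contact with the handle at TCP x ≈ 0.45 (−3 N). I push on gently.

>>> jog_arm --plan ".006 .0003 0 0 0 0 -1;.007 .0004 0 0 0 0 -1;.008 .0005 0 0 0 0 -1;.008 .0005 0 0 0 0 -1;.008 .0005 0 0 0 0 -1;.008 .0005 0 0 0 0 -1;.008 .0005 0 0 0 0 -1;.008 .0005 0 0 0 0 -1"

```text
t: 44.57
eef_pos: [0.521, 0.236, 0.0622]
ee_rot: [3.131, 0.009, -3.065]
force: [-3.1, 2.2, -0.3]
width: 0.0002
```

>>> jog_arm --plan ".008 .0004 0 0 0 0 -1;.008 .0004 0 0 0 0 -1;.008 .0004 0 0 0 0 -1;.008 .0004 0 0 0 0 -1;.007 .0004 0 0 0 0 -1;.006 .0003 0 0 0 0 -1;.005 .0003 0 0 0 0 -1;.004 .0003 0 0 0 0 -1"

```text
t: 45.23
eef_pos: [0.5822, 0.239, 0.0621]
ee_rot: [3.132, 0.009, -3.065]
force: [-3.2, 2.8, 0.8]
width: 0.0004
```

>>> jog_arm --plan ".004 .0002 0 0 0 0 -1;.004 .0002 0 0 0 0 -1;.004 .0002 0 0 0 0 -1;.004 .0002 0 0 0 0 -1"

```text
t: 45.57
eef_pos: [0.5995, 0.2398, 0.0621]
ee_rot: [3.132, 0.009, -3.065]
force: [-3.2, 2.3, 1.3]
width: 0.0007
```

>>> jog_arm --plan ".003 .0002 0 0 0 0 -1;.003 .0002 0 0 0 0 -1;.003 .0002 0 0 0 0 -1;.003 .0002 0 0 0 0 -1"

```text
t: 45.9
eef_pos: [0.6044, 0.24, 0.062]
ee_rot: [3.134, -0.005, -3.066]
force: [-18.9, 5.0, 11.0]
width: 0.0
```

>>> jog_arm --plan ".003 .0002 0 0 0 0 -1;.003 .0002 0 0 0 0 -1"

```text
t: 46.07
eef_pos: [0.6044, 0.24, 0.0622]
ee_rot: [3.135, -0.015, -3.066]
force: [-15.4, 4.5, 9.5]
width: 0.0007
```

>>> jog_arm --plan "-.01 0 0 0 0 0 -1;-.02 0 0 0 0 0 -1;-.025 0 .01 0 0 0 -1;-.03 0 .03 0 0 0 -1;-.03 -.01 .035 0 0 0 -1;-.03 -.01 .035 0 0 0 -1;-.02 0 .03 0 0 0 -1;0 0 0 0 0 0 -1"

```text
t: 46.73
eef_pos: [0.4422, 0.2181, 0.1972]
ee_rot: [3.139, -0.012, -3.067]
force: [0.7, 1.3, 0.2]
width: 0.0005
```

```bash
python3 -c "
from h import *
a=arm.grab_frame('scene')[80:290,300:580]; b=arm.grab_frame('top')[170:300,100:310]
a=cv2.resize(a,(400,300),interpolation=cv2.INTER_CUBIC); b=cv2.resize(b,(400,248),interpolation=cv2.INTER_CUBIC)
b=cv2.copyMakeBorder(b,0,52,0,0,0); cv2.imwrite('pics/e.png',np.hstack([a,b]))
s=arm.get_state(); print(s['eef_pos'],s['force'])"
```

```text
[0.44253021 0.21785787 0.19314335] [ 0.13795434  0.2241721  -0.77752268]
```

View pics/e.png

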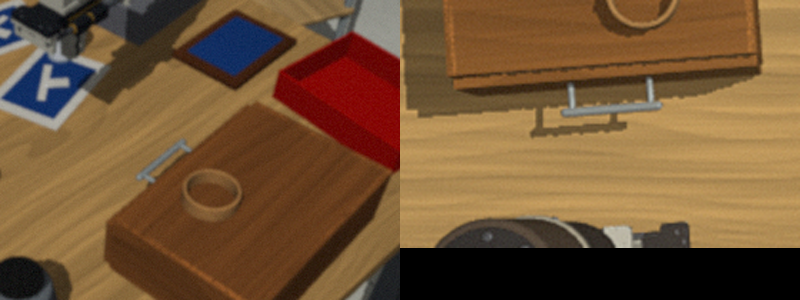

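```bash
python3 -c "
from h import *
im=arm.grab_frame('top'); g=im[195:225].mean(2)
for u in (150,180,265): print(u,g[:,u-3:u+4].mean(1).round().astype(int))
print(proj('top',[.668,.247,.105]))
for x in(.649,.663): print(x,proj('top',[x,.246,.0925]))
arm.job_done(); print(arm.get_state()['t'])"
```

```text
150 [85 87 85 86 88 89 89 87 88 89 91 91 80 54 70 89 90 88 88 77 45 39 39 40
 53 74 81 84 83 82]
180 [86 83 87 89 87 87 87 93 93 92 77 56 70 85 85 86 85 72 42 41 41 46 59 78
 77 78 83 85 82 79]
265 [ 93  94  97  89  57  67  87  93  93  94  83  57  44  46  44  52  74  79
  77  79  79  88 107 123 134 133 135 138 139 138]
[206.15712263 204.0636904 ]
0.649 [207.66690011 213.22711498]
0.663 [207.73427837 206.98766731]
the job is handed in; nothing more can be done
the job is handed in; nothing more can be done
```

The job is handed in. All four jars were shaken and stood in the drawer, and the drawer was pushed home by its handle; the simulator gives no verdict, so success is my own reading.

- **Shaking:** I pressed jar1 to jar4 in order of height. The pad bottomed about where expected each time. I held each press for at least 2 s at about 16–23 N, with the jar upright and within about 3 mm of the pad centre by the arm's reading.
- **Drawer:** The last picture with the drawer open showed all four jars upright and clear of each other. The push moved the drawer about 0.15 m and ended on a firm stop at about 19 N.
- **Last checks:** The final pictures show the front panel against the cabinet. The only gap is a dark seam about 1–2 pixels wide at the joint (1 pixel is roughly 2 mm). My estimate of how far the drawer was first open was 0.155 m, within the measuring error of the 0.15 m push. I took the firm stop as the proof that it was home.
- **Not checked:** I could not see the jars once the drawer was shut. I also did not measure the brush, tape roll or ink roller at the end, but the arm never came near the tape roll or roller and the brush showed no shift in the pictures.

The arm was clear of everything at hand-in, at about 47 s of the 210 s allowed.

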